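Start a sanitising run for the microscope eyepieces

TASK

Sanitise the microscope eyepieces between classes: pick up the carrier that holds the three black eyepieces, set it down gently and level on the floor of the white sanitising box, shut the lid fully, then swing the clamp bar over until it lies flat on the lid. Last, turn the timer dial exactly three clicks clockwise from off and let go. Leave the similar rack of glass slides where it stands.

Things in the scene. Friction and masses are not known exactly. Their poses are not given: they have to be found in the camera images.
- uvbox: white box fixed on the table, 261 mm (x) by 206 mm (y), 125 mm high without lid. Origin: under it, on the table; y points to the lid's hinge side, z up. x -135 to -25 mm: solid console, dial on its top. x -25 to 125 mm: open steel chamber, inside 130 (x) by 180 (y) mm, walls 10 mm, rim at z 125 mm. The clamp's bracket, 38 mm wide, 165 mm high, stands outside its -y wall, out to y -133 mm
- chamber_floor (a point): centre of the chamber's inner floor, 10 mm above the table and 115 mm below the rim; axes as the box's
- carrier_center (a point): mid-height centre of the loose alloy carrier, 0.4 kg, 56 (its x) by 154 (its y) by 103 mm high, base 50 mm below this point. Three black eyepieces, tops 15 mm above this point, are fixed in it in a row along y, under a straight handle bar along y, 148 long, 14 wide, 14 mm high, centre 46 mm above this point. Fits the chamber only with its y along the box's y, either way round, 13 mm free at each end
- slide_rack_center (a point): centre (half-way up) of a loose rack of the same frame, size and handle, but holding ten upright clear glass slides in place of the eyepieces: leave it alone. The two may stand in either place
- lid (a joint): lid angle in rad: 0 shut (flat on the rim), 1.57 upright, starts open at about 1.55 to 1.8. A stiff hinge: it stays at whatever angle it is left; needs 0.1 to 0.45 N m to close and does not spring back
- lid_hinge (a point): point on the lid's hinge line, middle of its length; the line runs along the box's x, 100 mm from the chamber's centre on the +y side, at z 125.5 mm; axes turn with the lid (as the box's when shut)
- lid_edge (a point): middle of the lid's free edge, 200 mm from the hinge line, half-way through the lid's thickness; the lid is a grey flat plate 150 mm along the hinge, 200 mm out from it, 12 mm thick, smooth on the outside; shut, its top is at z 138 mm
- clamp (a joint): clamp bar angle in rad: 0 down (lying flat over the shut lid, pointing to the box's +y), 1.57 upright, starts open at about 1.45 to 1.75. Stiff hinge: it stays where it is left; needs about 0.3 N m to close. Upright, its end is 244 mm above the table
- clamp_hinge (a point): the clamp bar's pivot, on a line along the box's x, outside the lid's free edge: 118 mm from the chamber's centre on the -y side, at z 150 mm
- clamp_grip (a point): centre of the clamp's black cross grip, a cylinder 60 mm long along the box's x and 18 mm across, at the end of the steel bar (20 mm wide, 14 mm thick), 85 mm from the pivot
- dial (a joint): timer dial angle in rad, clockwise seen from above: 0 off (against a stop; it starts there), one click each 0.45 rad up to 2.7 (six clicks), marked by black lines on the console, the longest being off. Each click snaps towards its place when let go; turning takes up to about 0.07 N m. Three clicks are 1.35 rad
- dial_grip (a point): on the dial's axis at the height to grip, 160 mm above the table: a black upright bar grip 58 mm long, 16 mm wide, 40 mm high (its top 16 mm above this point, its foot 24 mm below) on a disc of 60 mm; the bar lies along this point's x axis, which at off is the box's x; the white line on top marks the pointer end

How it is judged:
By the outcome, as a careful person would: the job done as asked, in the order asked, and still so for the second after the job is handed in, with the robot touching nothing.
It also fails if it takes over 72 s, if anything falls off the work surface, if the arm or the gripper's body presses on something with over 40 N, if the wrist force passes 120 N, or if a joint passes its speed limit or range.

ROBOT

A 6-joint arm with a two-finger parallel gripper is mounted at the origin on the work surface. World frame = base frame: x ahead of the robot, y to its left, z up, the work surface at z = 0. Lengths are in m, angles in degrees, forces in N, time in s.
With the tool pointing down it reaches from about 0.325 to 0.875 m from the base axis. Payload 4.4 kg.
Tool frame: the origin (TCP) lies midway between the tips of the shut fingers; the grasp point (between the pads) lies 19 mm behind it; z points along the fingers, y is the line along which they close (so a half turn about z gives the same grasp; the last joint's range is limited). The gripper opens to 85 mm and grips with 20 to 120 N. Pads are 22 mm wide; open, the fingers measure 114 mm over their backs; the gripper's body (76 mm by 85 mm) begins 54 mm behind the grasp point. The pads swing forward as they close: fully open they stand 13 mm farther back than shut.
Start: joints at [55.434, 11.837, 88.321, -0, 79.842, -8.623], TCP at [0.252, 0.517, 0.231] pointing down, gripper open.
Joint ranges: [-156.59, 156.59], [-49.26, 127.26], [12.9, 141.05], [-63.56, 243.56], [4.71, 150.69], [-161.64, 161.64]. Speed limits (degrees/s): [159.86, 159.86, 180, 180, 180, 180].

INTERFACE

Orientations are given as [roll, pitch, yaw] about the fixed x, y, z axes, in that order (R = Rz(yaw) Ry(pitch) Rx(roll)).
In Python, from station import bot gives the robot as it stands.
- The arm moves only by the tool play_rows, never from a script. Its argument "deltas" is a list of rows, each an object with "twist": the turn, a rotation vector about the tool's x, y, z in rad, a list of three; "dp": the shift along the tool's x, y, z in mm, a list of three; "claw": the opening in per cent of the stroke, from 0 (shut) to 100 (fully open). In form: [{"twist": [rx, ry, rz], "dp": [x, y, z], "claw": claw}, ...]. A call has exactly 8 rows; each row is the pose to reach, as a shift and turn from the pose commanded when the call began, along the tool's axes at that moment; what a row does not reach only later rows make up. A row lasts 1/10 s, in which the tool goes at most 50 mm and 8.59 degrees, less where a joint would pass 70% of its speed; a pose out of reach is approached as far as the arm can. A call with a gripper value outside its range is refused whole. The fingers move at their own pace and stop on an object; "force" is the grip in N (left out, the last holds). Time passes only in rows, so rows that repeat a pose let the fingers close, or fill a call up. It gives the time, the measured TCP pose, the force, the opening and the grip force at its end, in the units of the state.
- bot.read_state(): the state, without advancing time (a new reading comes with each control period).
- bot.read_camera(name): name is "side" or "top"; returns a dict with "image" (384x512x3 uint8, red, green, blue), "vertical_fov" (degrees; the focal length in pixels is half the picture's height over the tangent of half this angle, whatever the lens; pixels are square), "cx", "cy" (the principal point, pixels), "pose" (4x4, takes a point from camera to world coordinates). Camera axes: x right, y down, z forward; pixel columns grow to the right and rows downward; lengths in m; the calibration is good to about 2 mm. A picture is of the moment at which its call begins. There is no depth.
- bot.close_job(): hands the job in; it is judged then, once.
The state is a dict: "time": time; "joint_pos": joint angles; "joint_velocities": joint speeds; "effort": joint torques, N m; "tcp_pos": TCP position; "tcp_rot": TCP orientation; "ft_force": force on the tool from outside, world axes, zero at the start; "wrist_torque": the same for the moment, N m; "grip_width": opening from 0.0 (shut) to 1.0 (fully open); "grip_force": force on a finger pad.
Only numpy, scipy, OpenCV 4.12 (cv2) and the standard library are available. Lean on these libraries where they do the work, as an engineer would, in place of code of your own. Each camera call takes 0.05 s, during which the arm holds its last target. There are 200 camera calls.

## Working session

There is one attempt and no reset: what is moved stays moved. The work goes in short steps, Python scripts to look and compute and a tool call to move; the robot and the scene stay as the last step left them, time stands still between calls to the robot, and variables do not carry over. Pictures are saved under pics/ and viewed, at most 10 in all, crops included, and the job is handed in when it is done.

Besides the shell and the picture viewer there is one more tool, called after "Request:" as name(argument=value, ...) on one line, values as JSON. play_rows: Moves the arm, as the interface text tells. Its arguments: {"type":"object","properties":{"deltas":{"type":"array","items":{"type":"object","properties":{"twist":{"type":"array","items":{"type":"number"}},"dp":{"type":"array","items":{"type":"number"}},"claw":{"type":"number"}}}},"force":{"type":"number"}},"required":["deltas"]}

```bash
mkdir -p pics
python3 - <<'E'
from station import bot
import cv2,numpy as np
np.set_printoptions(precision=4,suppress=True)
for n in("top","side"):
    c=bot.read_camera(n);print(n,c["vertical_fov"],c["cx"],c["cy"]);print(c["pose"])
    cv2.imwrite(f"pics/{n}0.png",cv2.resize(c["image"][:,:,::-1],(800,600),interpolation=cv2.INTER_CUBIC))
s=bot.read_state();print(s)
E
ls
```

```text
top 49.43307309529303 252.1956457290029 187.10046193784035
[[ 0.0095 -0.9959  0.09    0.4402]
 [-0.9996 -0.0069  0.0292 -0.0839]
 [-0.0284 -0.0902 -0.9955  1.0376]
 [ 0.      0.      0.      1.    ]]
side 42.90945908824672 254.17226784784893 191.36943259989906
[[ 0.9215 -0.2064  0.329   0.171 ]
 [-0.388  -0.5294  0.7545 -0.9217]
 [ 0.0184 -0.8229 -0.5679  0.7657]
 [ 0.      0.      0.      1.    ]]
{'time': 0.1, 'joint_pos': array([55.4337, 11.8794, 88.3979, -0.0003, 79.8406, -8.6238]), 'joint_velocities': array([-0.0634, -0.0649, -0.1066,  0.0026, -0.1031, -0.0563]), 'effort': array([  0.0005, -38.4093, -29.2549,  -0.0002,   0.0048,  -0.    ]), 'tcp_pos': array([0.2512, 0.5165, 0.2302]), 'tcp_rot': array([-179.8834,   -0.0174,  154.0576]), 'ft_force': array([-0.107 , -0.1774, -0.3298]), 'wrist_torque': array([-0.0872, -0.0181, -0.0256]), 'grip_force': 0.0, 'grip_width': 1.003033171207531}
pics
```

View pics/top0.png

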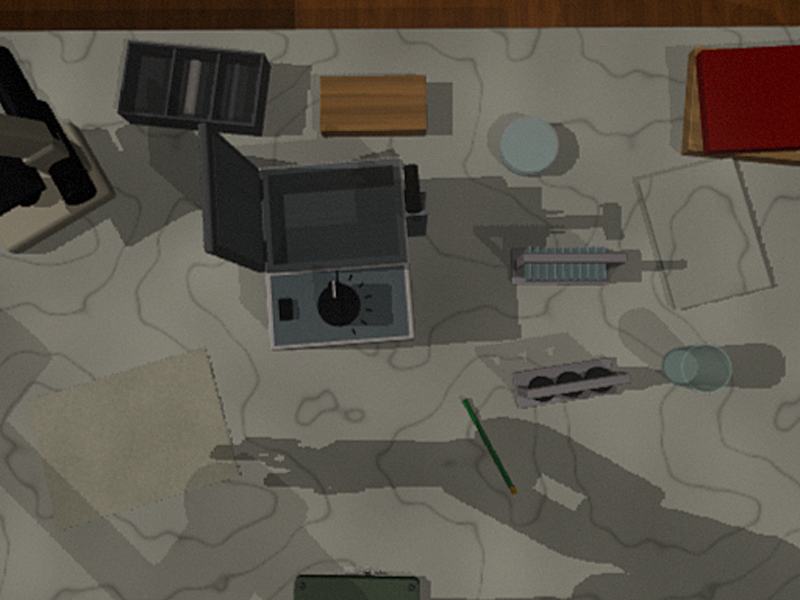

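View pics/side0.png

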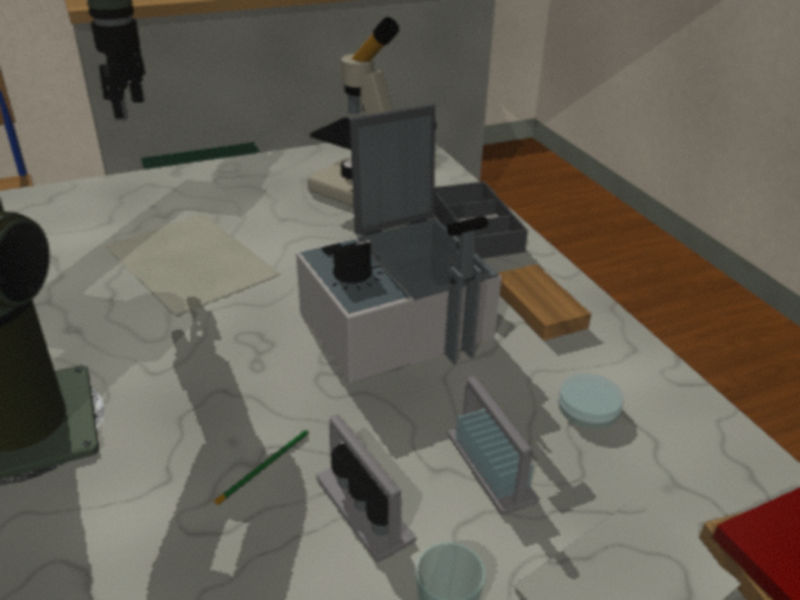

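Top view: the box is at about (340,250) with its console toward the robot, the lid to the left (+y) and the clamp to the right. The eyepiece carrier is at (570,380) and the slide rack at (565,265). I'll enlarge the regions that matter.

```bash
cat > h.py <<'E'
import cv2,numpy as np
from station import bot
np.set_printoptions(precision=4,suppress=True)
def cam(n):
    c=bot.read_camera(n);c["f"]=192/np.tan(np.radians(c["vertical_fov"])/2);return c
def proj(c,P):
    P=np.atleast_2d(P);q=(P-c["pose"][:3,3])@c["pose"][:3,:3]
    return np.c_[c["f"]*q[:,0]/q[:,2]+c["cx"],c["f"]*q[:,1]/q[:,2]+c["cy"]]
def ray_z(c,uv,z):
    d=c["pose"][:3,:3]@np.array([(uv[0]-c["cx"])/c["f"],(uv[1]-c["cy"])/c["f"],1]);o=c["pose"][:3,3]
    return o+d*(z-o[2])/d[2]
def crop(c,x0,y0,w,h,k):
    im=c["image"][y0:y0+h,x0:x0+w,::-1]
    im=cv2.resize(im,None,fx=k,fy=k,interpolation=cv2.INTER_CUBIC)
    im=cv2.convertScaleAbs(im,alpha=1.5,beta=10)
    for i in range(0,w,10):
        cv2.line(im,(i*k,0),(i*k,6 if i%50 else 14),(0,0,255),1)
        if (x0+i)%20==0: cv2.putText(im,str(x0+i),(i*k,16),0,.35,(0,255,255),1)
    for i in range(0,h,10):
        cv2.line(im,(0,i*k),(6,i*k),(0,0,255),1)
        if (y0+i)%20==0: cv2.putText(im,str(y0+i),(8,i*k+4),0,.35,(0,255,255),1)
    return im
E
python3 - <<'E'
from h import *
t=cam("top");s=cam("side")
a=crop(t,160,90,120,140,4);b=crop(t,320,220,90,50,4)
im=np.zeros((560,800,3),np.uint8);im[:560,:480]=a;im[:200,480-40:800]=b
# side carrier below
b2=crop(s,200,260,70,98,3);im[210:210+294,500:710]=b2
cv2.imwrite("pics/c1.png",im)
cv2.imwrite("pics/c2.png",crop(s,185,60,140,190,3))
E
```

```text
(no output)
```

View pics/c1.png

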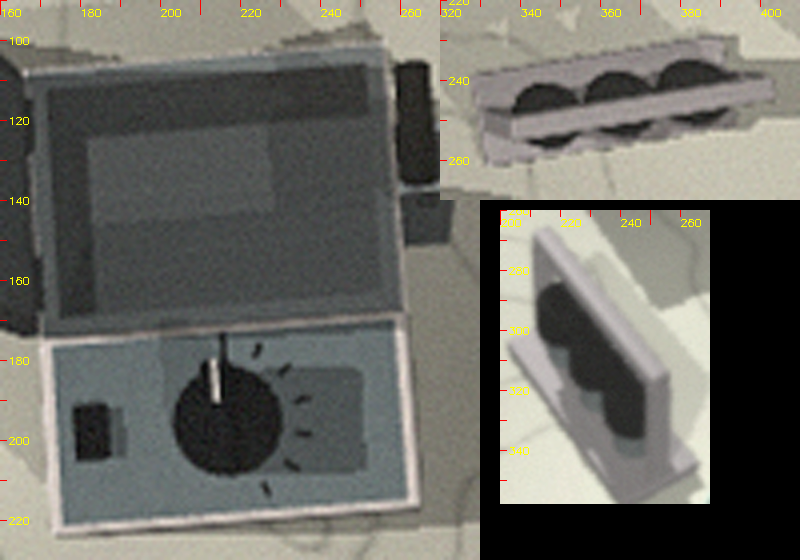

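View pics/c2.png

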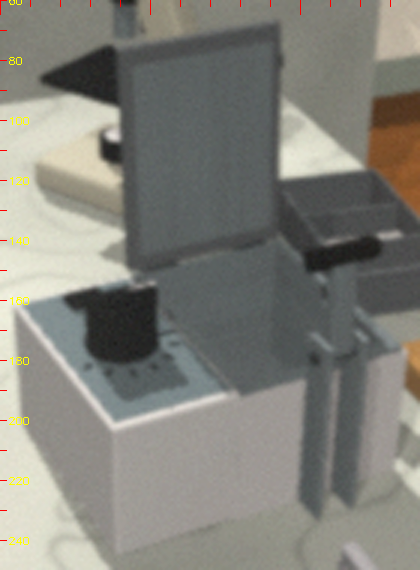

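```bash
cat > m.py <<'E'
from h import *
from scipy.optimize import least_squares
t=cam("top");s=cam("side")
def R(a):return np.array([[np.cos(a),-np.sin(a),0],[np.sin(a),np.cos(a),0],[0,0,1]])
obs=[(t,(-.135,.103,.125),(173.75,223.5)),(t,(-.135,-.103,.125),(265,216.75)),(t,(.125,.1,.125),(166.2,108.7)),(t,(.125,-.1,.125),(256,101.5)),
(s,(-.135,-.103,.125),(222.7,203.3)),(s,(-.135,-.103,0),(225,244.3)),(s,(-.135,.103,.125),(190.7,163.3))]
def W(p,P):return R(p[2])@np.array(P)+[p[0],p[1],0]
f=lambda p:np.concatenate([proj(c,W(p,P))[0]-u for c,P,u in obs])
r=least_squares(f,[.5,.1,-.05],loss="soft_l1");p=r.x
print("box",p,np.degrees(p[2]));print(f(p).reshape(-1,2))
# lid / clamp angle
def lid(a,x):return W(p,(.05+x,.1-.2*np.cos(a)-0*np.sin(a),.1255+.2*np.sin(a)))
o=[(s,-.075,(224.3,76.7)),(s,.075,(277.7,67.3))]
g=lambda a:np.concatenate([proj(c,lid(a[0],x))[0]-u for c,x,u in o]);r=least_squares(g,[1.6]);print("lid",r.x,g(r.x))
def cl(a):return W(p,(.05,-.118+.085*np.cos(a),.15+.085*np.sin(a)))
g=lambda a:np.concatenate([proj(s,cl(a[0]))[0]-(299.3,143.3),proj(t,cl(a[0]))[0]-(263.5,120.5)]);r=least_squares(g,[1.6]);print("clamp",r.x,g(r.x),cl(r.x[0]))
print("dial top px",[ray_z(t,(214.5,195),.137)])
# carrier
A=ray_z(t,(338.25,252.2),.103);B=ray_z(t,(403,242),.103);d=A-B
print("carrier",(A+B)/2,np.linalg.norm(d),np.degrees(np.arctan2(d[1],d[0]))-90)
print("pred side bar ends",proj(s,[A,B]),"obs (213.3,266),(254,313)")
print("side-only",ray_z(s,(213.3,267),.103),ray_z(s,(253,314),.103),A,B)
E
python3 m.py
```

```text
box [0.5843 0.0257 0.0887] 5.084113950062188
[[-1.0467  0.3113]
 [ 1.4104 -0.4493]
 [ 0.711  -0.6604]
 [-0.4781 -1.0871]
 [ 0.1705  0.1301]
 [-1.1823  1.7863]
 [-2.1824 -2.7784]]
lid [1.6555] [ 0.0696 -0.5483  0.524  -0.6128]
clamp [1.498] [-0.3804  0.7354 -0.0618  0.0036] [ 0.644  -0.0812  0.2348]
dial top px [array([0.5038, 0.0242, 0.137 ])]
carrier [ 0.3937 -0.3189  0.103 ] 0.14397270377723506 9.532839776321268
pred side bar ends [[213.4854 265.652 ]
 [252.8001 314.4268]] obs (213.3,266),(254,313)
side-only [ 0.3802 -0.2513  0.103 ] [ 0.4063 -0.3891  0.103 ] [ 0.3818 -0.2479  0.103 ] [ 0.4056 -0.3898  0.103 ]
```

Enlarged crops: the box corners, the carrier bar (338,252)–(403,242) and the dial centre (214,195) are clear, and the fit residuals are 1–3 px. Now I'll write a planner helper.

```bash
cat > pl.py <<'E'
import sys
from h import *
from scipy.spatial.transform import Rotation as Ro
def plan(*tg):
    """tg: (x,y,z,yaw[,roll-tilt]) world targets in m/deg; prints dp(mm), twist from present pose"""
    s=bot.read_state();R0=Ro.from_euler("xyz",s["tcp_rot"],degrees=True);p=s["tcp_pos"]
    print("t",s["time"],"pos",p,"rot",s["tcp_rot"],"F",s["ft_force"],"grip",s["grip_width"],s["grip_force"],"j",s["joint_pos"])
    for g in tg:
        Rt=Ro.from_euler("xyz",[180,0,g[3]],degrees=True) if len(g)==4 else Ro.from_euler("xyz",g[3:],degrees=True)
        print(g,"dp",(R0.inv().apply(np.array(g[:3])-p)*1000).round(1),"twist",(R0.inv()*Rt).as_rotvec().round(3))
if __name__=="__main__": plan(*[tuple(map(float,a.split(","))) for a in sys.argv[1:]])
E
python3 pl.py .36,.1,.30,125 .394,-.319,.22,99.5
```

```text
t 0.3 pos [0.2514 0.5168 0.2309] rot [-179.9564   -0.0068  154.055 ] F [ 0.8497 -0.3828 -0.5076] grip 0.9968172323319962 0.0 j [55.4322 11.8552 88.3478  0.0002 79.8411 -8.6228]
(0.36, 0.1, 0.3, 125.0) dp [-280.  -327.4  -68.9] twist [-0.001  0.     0.507]
(0.394, -0.319, 0.22, 99.5) dp [-493.9 -689.2   11.4] twist [-0.001  0.     0.952]
```

Request:
play_rows(deltas=[{"dp":[-30,-35,-10],"twist":[0,0,0.06],"claw":60},{"dp":[-65,-75,-22],"twist":[0,0,0.12],"claw":60},{"dp":[-100,-117,-35],"twist":[0,0,0.18],"claw":60},{"dp":[-135,-158,-46],"twist":[0,0,0.25],"claw":60},{"dp":[-170,-200,-56],"twist":[0,0,0.31],"claw":60},{"dp":[-205,-240,-64],"twist":[0,0,0.37],"claw":60},{"dp":[-240,-281,-69],"twist":[0,0,0.43],"claw":60},{"dp":[-280,-327,-69],"twist":[0,0,0.5],"claw":60}], force=40)

```text
time: 1.1
tcp_pos: [0.3504, 0.1374, 0.2999]
tcp_rot: [179.8, 0.1, 125.3]
ft_force: [1.0, 0.5, -0.7]
grip_width: 0.599
grip_force: 0.0
```

```bash
python3 pl.py .394,-.319,.22,99.5
```

```text
t 1.1 pos [0.3504 0.1374 0.2999] rot [179.8466   0.0781 125.2968] F [ 0.9529  0.4523 -0.6943] grip 0.5994690597058446 0.0 j [  8.1711 -16.9441 107.8523   0.0004  88.9197 -27.1259]
(0.394, -0.319, 0.22, 99.5) dp [-397.6 -228.4   79.9] twist [0.003 0.001 0.45 ]
```

Request:
play_rows(deltas=[{"dp":[-38,-22,0],"twist":[0,0,0.05],"claw":60},{"dp":[-76,-44,0],"twist":[0,0,0.1],"claw":60},{"dp":[-114,-66,10],"twist":[0,0,0.16],"claw":60},{"dp":[-152,-88,20],"twist":[0,0,0.22],"claw":60},{"dp":[-190,-110,30],"twist":[0,0,0.28],"claw":60},{"dp":[-228,-132,40],"twist":[0,0,0.34],"claw":60},{"dp":[-266,-154,50],"twist":[0,0,0.4],"claw":60},{"dp":[-304,-176,60],"twist":[0,0,0.45],"claw":60}])

```text
time: 1.9
tcp_pos: [0.3825, -0.2126, 0.2387]
tcp_rot: [180.0, 0.0, 99.5]
ft_force: [-0.1, -0.1, -0.0]
grip_width: 0.597
grip_force: 0.0
```

```bash
python3 pl.py .394,-.319,.18,99.5
```

```text
t 1.9 pos [ 0.3825 -0.2126  0.2387] rot [179.9569   0.0301  99.4576] F [-0.0754 -0.0922 -0.0031] grip 0.5967412072759757 0.0 j [-40.4418  -5.859  106.009    0.0138  79.7991 -49.9018]
(0.394, -0.319, 0.18, 99.5) dp [-106.8   -6.2   58.7] twist [ 0.001  0.001 -0.001]
```

Request:
play_rows(deltas=[{"dp":[-30,-2,15],"claw":60},{"dp":[-60,-4,30],"claw":60},{"dp":[-85,-5,45],"claw":60},{"dp":[-100,-6,60],"claw":60},{"dp":[-107,-6,75],"claw":60},{"dp":[-107,-6,90],"claw":60},{"dp":[-107,-6,98],"claw":60},{"dp":[-107,-6,98],"claw":60}])

```text
invalid input at $.deltas[0]: expected keys twist, dp, claw
```

```bash
python3 pl.py .394,-.319,.077,99.5
python3 - <<'E'
from h import *
t=cam("top");s=cam("side")
a=crop(t,310,195,110,90,4);b=crop(s,190,215,90,130,4)
im=np.zeros((520,800,3),np.uint8);im[:360,:440]=a;im[:520,440:800]=b
cv2.imwrite("pics/g1.png",im)
E
```

```text
t 1.9 pos [ 0.3825 -0.2126  0.2387] rot [179.9569   0.0301  99.4576] F [-0.0754 -0.0922 -0.0031] grip 0.5967412072759757 0.0 j [-40.4418  -5.859  106.009    0.0138  79.7991 -49.9018]
(0.394, -0.319, 0.077, 99.5) dp [-106.7   -6.2  161.7] twist [ 0.001  0.001 -0.001]
```

View pics/g1.png

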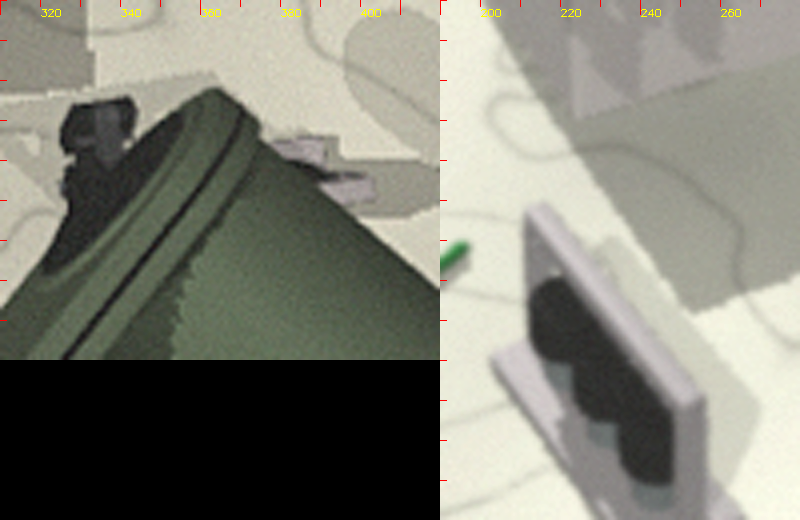

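The refused call left the arm where it was. In the side crop the carrier bar still runs from about (215,266) to (254,314), as measured. I'll repeat the move with all keys.

Request:
play_rows(deltas=[{"dp":[-30,-2,15],"twist":[0,0,0],"claw":60},{"dp":[-60,-4,30],"twist":[0,0,0],"claw":60},{"dp":[-85,-5,45],"twist":[0,0,0],"claw":60},{"dp":[-100,-6,60],"twist":[0,0,0],"claw":60},{"dp":[-107,-6,75],"twist":[0,0,0],"claw":60},{"dp":[-107,-6,90],"twist":[0,0,0],"claw":60},{"dp":[-107,-6,98],"twist":[0,0,0],"claw":60},{"dp":[-107,-6,98],"twist":[0,0,0],"claw":60}])

```text
time: 2.8
tcp_pos: [0.3941, -0.3156, 0.1397]
tcp_rot: [-179.9, -0.2, 99.7]
ft_force: [0.6, 0.6, -0.5]
grip_width: 0.603
grip_force: 0.0
```

```bash
python3 pl.py .394,-.319,.078,99.5
python3 - <<'E'
from h import *
cv2.imwrite("pics/g2.png",crop(cam("side"),170,180,130,150,4))
E
```

```text
t 2.8 pos [ 0.3941 -0.3156  0.1397] rot [-179.9154   -0.1575   99.6758] F [ 0.5647  0.586  -0.4529] grip 0.6026063361377902 0.0 j [-48.5264   9.0734 103.1833   0.0119  67.9218 -58.2068]
(0.394, -0.319, 0.078, 99.5) dp [-3.5 -0.6 61.7] twist [-0.001 -0.003  0.003]
```

View pics/g2.png

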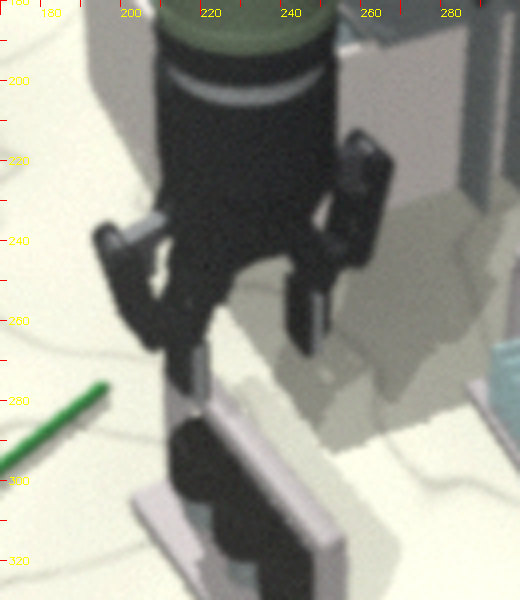

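Side view: the fingers straddle the carrier's handle bar as intended, with the left finger tip near (217,278) and the right near (247,268). Descend and grip.

Request:
play_rows(deltas=[{"dp":[-3,0,12],"twist":[0,0,0],"claw":60},{"dp":[-3,0,28],"twist":[0,0,0],"claw":60},{"dp":[-3,0,44],"twist":[0,0,0],"claw":60},{"dp":[-3,0,56],"twist":[0,0,0],"claw":60},{"dp":[-3,0,62],"twist":[0,0,0],"claw":60},{"dp":[-3,0,62],"twist":[0,0,0],"claw":30},{"dp":[-3,0,62],"twist":[0,0,0],"claw":5},{"dp":[-3,0,62],"twist":[0,0,0],"claw":0}], force=60)

```text
time: 3.65
tcp_pos: [0.3956, -0.3207, 0.0796]
tcp_rot: [180.0, 0.1, 99.6]
ft_force: [-0.0, -0.0, -1.2]
grip_width: 0.15
grip_force: 61.1
```

Request:
play_rows(deltas=[{"dp":[0,0,0],"twist":[0,0,0],"claw":0},{"dp":[0,0,0],"twist":[0,0,0],"claw":0},{"dp":[0,0,0],"twist":[0,0,0],"claw":0},{"dp":[0,0,0],"twist":[0,0,0],"claw":0},{"dp":[0,0,-3],"twist":[0,0,0],"claw":0},{"dp":[0,0,-8],"twist":[0,0,0],"claw":0},{"dp":[0,0,-15],"twist":[0,0,0],"claw":0},{"dp":[0,0,-20],"twist":[0,0,0],"claw":0}], force=60)

```text
time: 4.45
tcp_pos: [0.3952, -0.32, 0.0992]
tcp_rot: [180.0, -0.0, 99.6]
ft_force: [0.9, -0.6, -3.6]
grip_width: 0.15
grip_force: 61.1
```

Run:
```python
from pl import *
c,s_=np.cos(.0887),np.sin(.0887)
x,y=.5843+.05*c,.0257+.05*s_;print(x,y)
plan((.394,-.319,.32,99.5),(.46,-.20,.32,97),(x,y,.32,95.1))
```

```text
0.634103436675655 0.03012918675312084
t 4.45 pos [ 0.3952 -0.32    0.0992] rot [179.9972  -0.0082  99.6311] F [ 0.9468 -0.6117 -3.5839] grip 0.1503853359670398 61.052327156066895 j [-48.7595  12.6165 104.4998   0.0075  62.8892 -58.3941]
(0.394, -0.319, 0.32, 99.5) dp [   1.2   -1.  -220.8] twist [ 0.    -0.     0.002]
(0.46, -0.2, 0.32, 97) dp [ 107.5   84.  -220.7] twist [ 0.    -0.     0.046]
(np.float64(0.634103436675655), np.float64(0.03012918675312084), 0.32, 95.1) dp [ 305.2  294.1 -220.7] twist [ 0.    -0.     0.079]
```

Gripped and lifted, with about 3.6 N of load. Carry it over high enough to clear the clamp.

Request:
play_rows(deltas=[{"dp":[0,0,-15],"twist":[0,0,0],"claw":0},{"dp":[0,0,-45],"twist":[0,0,0],"claw":0},{"dp":[0,0,-80],"twist":[0,0,0],"claw":0},{"dp":[5,5,-115],"twist":[0,0,0],"claw":0},{"dp":[15,15,-150],"twist":[0,0,0],"claw":0},{"dp":[30,30,-185],"twist":[0,0,0],"claw":0},{"dp":[50,50,-215],"twist":[0,0,0.01],"claw":0},{"dp":[75,72,-240],"twist":[0,0,0.02],"claw":0}])

```text
time: 5.25
tcp_pos: [0.4541, -0.234, 0.3414]
tcp_rot: [179.9, 0.1, 98.4]
ft_force: [0.9, 0.2, -2.9]
grip_width: 0.144
grip_force: 61.0
```

Request:
play_rows(deltas=[{"dp":[27,27,-10],"twist":[0,0,0.01],"claw":0},{"dp":[56,54,-20],"twist":[0,0,0.02],"claw":0},{"dp":[85,82,-20],"twist":[0,0,0.03],"claw":0},{"dp":[114,110,-20],"twist":[0,0,0.04],"claw":0},{"dp":[143,138,-20],"twist":[0,0,0.045],"claw":0},{"dp":[172,165,-20],"twist":[0,0,0.05],"claw":0},{"dp":[198,192,-20],"twist":[0,0,0.055],"claw":0},{"dp":[216,210,-20],"twist":[0,0,0.06],"claw":0}])

```text
time: 6.05
tcp_pos: [0.6303, 0.0131, 0.3585]
tcp_rot: [-180.0, -0.1, 95.1]
ft_force: [-0.9, -0.5, -2.9]
grip_width: 0.153
grip_force: 61.0
```

```bash
python3 pl.py .634,.028,.25,95.1
```

```text
t 6.05 pos [0.6303 0.0131 0.3585] rot [-179.9855   -0.0513   95.1491] F [-0.8795 -0.4698 -2.9437] grip 0.15266123475573665 61.01815938949585 j [ -6.696   15.0839  69.6111   0.0474  95.3298 -11.8407]
(0.634, 0.028, 0.25, 95.1) dp [ 14.4   5.1 108.5] twist [-0.    -0.001  0.001]
```

Request:
play_rows(deltas=[{"dp":[6,4,10],"twist":[0,0,0],"claw":0},{"dp":[12,7,30],"twist":[0,0,0],"claw":0},{"dp":[14,8,55],"twist":[0,0,0],"claw":0},{"dp":[14,8,80],"twist":[0,0,0],"claw":0},{"dp":[14,8,100],"twist":[0,0,0],"claw":0},{"dp":[14,8,112],"twist":[0,0,0],"claw":0},{"dp":[14,8,118],"twist":[0,0,0],"claw":0},{"dp":[14,8,118],"twist":[0,0,0],"claw":0}])

```text
time: 6.85
tcp_pos: [0.6357, 0.0248, 0.2401]
tcp_rot: [-179.9, -0.0, 95.0]
ft_force: [0.0, -1.0, -2.5]
grip_width: 0.146
grip_force: 61.0
```

```bash
python3 pl.py .634,.028,.0896,95.1;python3 - <<'E'
from h import *
t=cam("top");s=cam("side")
a=crop(t,150,85,130,150,3);b=crop(s,200,60,130,170,3)
im=np.zeros((510,780,3),np.uint8);im[:450,:390]=a;im[:510,390:780]=b
cv2.imwrite("pics/p1.png",im)
E
```

```text
t 6.85 pos [0.6357 0.0248 0.2401] rot [-179.9152   -0.0077   95.0191] F [ 0.0256 -0.964  -2.5067] grip 0.14615776823061433 61.00705146789551 j [ -5.5515  18.8833  78.4474  -0.008   82.754  -10.5696]
(0.634, 0.028, 0.0896, 95.1) dp [  3.3  -1.2 150.5] twist [-0.001 -0.    -0.001]
```

View pics/p1.png

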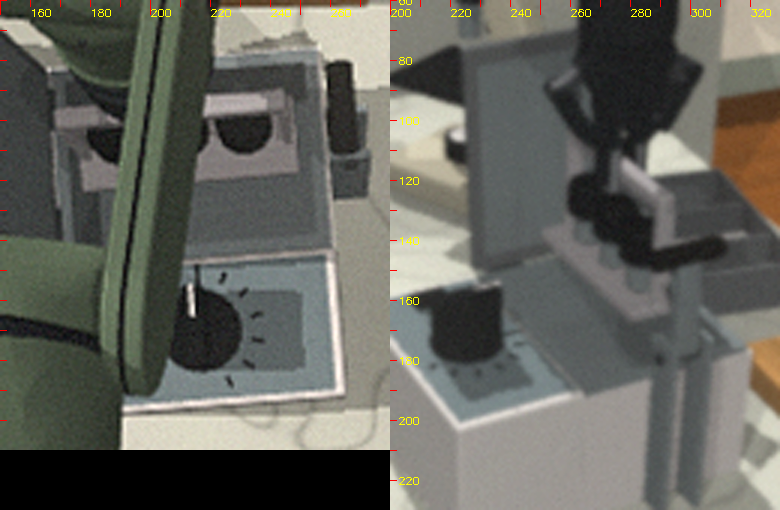

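Top view: the carrier is above the chamber, with its near base edge from (177,148) to (249,142). I'll check it in the box frame.

Run:
```python
from h import *
t=cam("top")
c,s=np.cos(.0887),np.sin(.0887);M=np.array([[c,s],[-s,c]])
def bx(u,z):return M@(ray_z(t,u,z)[:2]-[.5843,.0257])*1000
for u in((177.3,148.3),(249.3,142.3)):print(bx(u,.165))
print("rim inside right edge, near edge", bx((257.5,150),.125),bx((258,168),.125))
```

```text
[23.3384 74.5567]
[ 23.2446 -79.3799]
rim inside right edge, near edge [ 12.5556 -95.3473] [-27.6012 -93.2199]
```

Within about 2 mm of centre and aligned in yaw. Lower it, slowly at the end.

Request:
play_rows(deltas=[{"dp":[3,0,10],"twist":[0,0,0],"claw":0},{"dp":[3,0,30],"twist":[0,0,0],"claw":0},{"dp":[3,0,55],"twist":[0,0,0],"claw":0},{"dp":[3,0,80],"twist":[0,0,0],"claw":0},{"dp":[3,0,105],"twist":[0,0,0],"claw":0},{"dp":[3,0,125],"twist":[0,0,0],"claw":0},{"dp":[3,0,137],"twist":[0,0,0],"claw":0},{"dp":[3,0,142],"twist":[0,0,0],"claw":0}])

```text
time: 7.8
tcp_pos: [0.6351, 0.0283, 0.0972]
tcp_rot: [-179.9, -0.0, 95.1]
ft_force: [-0.4, 0.7, -3.1]
grip_width: 0.147
grip_force: 61.0
```

Request:
play_rows(deltas=[{"dp":[0,0,0],"twist":[0,0,0],"claw":0},{"dp":[0,0,1],"twist":[0,0,0],"claw":0},{"dp":[0,0,2],"twist":[0,0,0],"claw":0},{"dp":[0,0,3],"twist":[0,0,0],"claw":0},{"dp":[0,0,4],"twist":[0,0,0],"claw":0},{"dp":[0,0,5],"twist":[0,0,0],"claw":0},{"dp":[0,0,5.5],"twist":[0,0,0],"claw":0},{"dp":[0,0,6],"twist":[0,0,0],"claw":0}])

```text
time: 8.6
tcp_pos: [0.6359, 0.0281, 0.0927]
tcp_rot: [-180.0, 0.0, 95.0]
ft_force: [1.1, -0.5, -3.2]
grip_width: 0.147
grip_force: 61.0
```

Still free at z 0.0927, with contact expected near 0.0896.

Request:
play_rows(deltas=[{"dp":[0,0,0],"twist":[0,0,0],"claw":0},{"dp":[0,0,0.4],"twist":[0,0,0],"claw":0},{"dp":[0,0,0.8],"twist":[0,0,0],"claw":0},{"dp":[0,0,1.2],"twist":[0,0,0],"claw":0},{"dp":[0,0,1.6],"twist":[0,0,0],"claw":0},{"dp":[0,0,2],"twist":[0,0,0],"claw":0},{"dp":[0,0,2.4],"twist":[0,0,0],"claw":0},{"dp":[0,0,2.4],"twist":[0,0,0],"claw":0}])

```text
time: 9.4
tcp_pos: [0.6359, 0.0281, 0.0903]
tcp_rot: [-180.0, -0.0, 95.0]
ft_force: [-1.1, -0.1, -2.7]
grip_width: 0.151
grip_force: 61.0
```

Request:
play_rows(deltas=[{"dp":[0,0,0.2],"twist":[0,0,0],"claw":0},{"dp":[0,0,0.4],"twist":[0,0,0],"claw":0},{"dp":[0,0,0.6],"twist":[0,0,0],"claw":0},{"dp":[0,0,0.8],"twist":[0,0,0],"claw":0},{"dp":[0,0,1],"twist":[0,0,0],"claw":0},{"dp":[0,0,1.2],"twist":[0,0,0],"claw":0},{"dp":[0,0,1.2],"twist":[0,0,0],"claw":0},{"dp":[0,0,1.2],"twist":[0,0,0],"claw":0}])

```text
time: 10.2
tcp_pos: [0.6361, 0.0281, 0.0897]
tcp_rot: [180.0, 0.0, 95.0]
ft_force: [-1.2, 0.4, 1.1]
grip_width: 0.147
grip_force: 61.5
```

Contact: the measured force changed sign. Release, then rise.

Request:
play_rows(deltas=[{"dp":[0,0,0],"twist":[0,0,0],"claw":25},{"dp":[0,0,0],"twist":[0,0,0],"claw":45},{"dp":[0,0,0],"twist":[0,0,0],"claw":45},{"dp":[0,0,0],"twist":[0,0,0],"claw":45},{"dp":[0,0,-5],"twist":[0,0,0],"claw":45},{"dp":[0,0,-15],"twist":[0,0,0],"claw":45},{"dp":[0,0,-35],"twist":[0,0,0],"claw":45},{"dp":[0,0,-60],"twist":[0,0,0],"claw":45}])

```text
time: 11.0
tcp_pos: [0.6353, 0.0281, 0.1495]
tcp_rot: [-179.9, -0.0, 95.0]
ft_force: [-0.5, 1.1, 0.2]
grip_width: 0.45
grip_force: 0.0
```

Request:
play_rows(deltas=[{"dp":[0,0,-30],"twist":[0,0,0],"claw":45},{"dp":[0,0,-70],"twist":[0,0,0],"claw":30},{"dp":[0,0,-115],"twist":[0,0,0],"claw":10},{"dp":[0,0,-160],"twist":[0,0,0],"claw":0},{"dp":[0,0,-205],"twist":[0,0,0],"claw":0},{"dp":[0,0,-240],"twist":[0,0,0],"claw":0},{"dp":[15,0,-265],"twist":[0,0,0],"claw":0},{"dp":[30,0,-270],"twist":[0,0,0],"claw":0}])

```text
time: 11.8
tcp_pos: [0.6344, 0.0581, 0.4254]
tcp_rot: [179.4, 0.1, 95.0]
ft_force: [0.1, 0.2, 0.3]
grip_width: 0.004
grip_force: 0.0
```

```bash
cat > bx.py <<'E'
from pl import *
c,s=np.cos(.0887),np.sin(.0887)
def B(x,y,z,yaw=95.1): return (round(.5843+c*x-s*y,4),round(.0257+s*x+c*y,4),z,yaw)
E
python3 - <<'E'
from bx import *
tg=[B(.05,.215,.42),B(.05,.215,.295)]
for th in (1.65,1.4,1.1,.8,.5,.3,.15,0):
    r=.17-.06*(1.65-th)/1.65
    tg.append(B(.05,.1-r*np.cos(th)+.0125*np.sin(th)+.011*np.sin(th),.1255+r*np.sin(th)+.0125*np.cos(th)))
plan(*tg)
im=cam("top");cv2.imwrite("pics/k1.png",crop(im,150,85,130,150,4))
E
```

```text
t 11.8 pos [0.6344 0.0581 0.4254] rot [179.4327   0.0721  94.9856] F [0.0924 0.2027 0.2813] grip 0.003774862831389047 0.0 j [ -2.5465  15.3009  61.7972   0.003  102.33    -7.5317]
(np.float64(0.6151), np.float64(0.2443), 0.42, 95.1) dp [187.2  -3.1   5.1] twist [ 0.01   0.001 -0.002]
(np.float64(0.6151), np.float64(0.2443), 0.295, 95.1) dp [187.4  -4.4 130.1] twist [ 0.01   0.001 -0.002]
(np.float64(0.622), np.float64(0.1665), np.float64(0.2939780437270821), 95.1) dp [109.2  -4.3 131.3] twist [ 0.01   0.001 -0.002]
(np.float64(0.6256), np.float64(0.1256), np.float64(0.2861924094753053), 95.1) dp [ 68.2  -4.3 139.1] twist [ 0.01   0.001 -0.002]
(np.float64(0.6294), np.float64(0.0828), np.float64(0.2648510555270351), 95.1) dp [ 25.3  -4.5 160.5] twist [ 0.01   0.001 -0.002]
(np.float64(0.6323), np.float64(0.05), np.float64(0.233986544691955), 95.1) dp [ -7.6  -4.7 191.4] twist [ 0.01   0.001 -0.002]
(np.float64(0.6342), np.float64(0.0289), np.float64(0.19792341924471388), 95.1) dp [-28.8  -5.  227.5] twist [ 0.01   0.001 -0.002]
(np.float64(0.6349), np.float64(0.0216), np.float64(0.1731727856467593), 95.1) dp [-36.1  -5.2 252.2] twist [ 0.01   0.001 -0.002]
(np.float64(0.635), np.float64(0.0195), np.float64(0.15511295013251608), 95.1) dp [-38.1  -5.5 270.3] twist [ 0.01   0.001 -0.002]
(np.float64(0.635), np.float64(0.0202), np.float64(0.138), 95.1) dp [-37.4  -5.6 287.4] twist [ 0.01   0.001 -0.002]
```

View pics/k1.png

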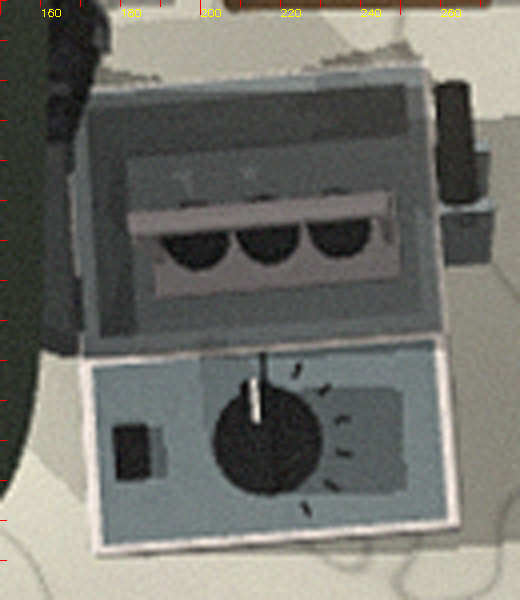

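The carrier stands level in the chamber, with its bar at (128–390, 215) in the crop. Next, go over and behind the lid.

Request:
play_rows(deltas=[{"dp":[25,0,0],"twist":[0,0,0],"claw":0},{"dp":[60,-1,0],"twist":[0,0,0],"claw":0},{"dp":[100,-2,0],"twist":[0,0,0],"claw":0},{"dp":[140,-2,0],"twist":[0,0,0],"claw":0},{"dp":[170,-3,0],"twist":[0,0,0],"claw":0},{"dp":[187,-4,25],"twist":[0,0,0],"claw":0},{"dp":[187,-4,65],"twist":[0,0,0],"claw":0},{"dp":[187,-4,100],"twist":[0,0,0],"claw":0}])

```text
time: 12.65
tcp_pos: [0.6113, 0.245, 0.3154]
tcp_rot: [-179.8, 0.0, 95.2]
ft_force: [-0.3, -0.4, -1.1]
grip_width: 0.001
grip_force: 0.0
```

Request:
play_rows(deltas=[{"dp":[0,0,20],"twist":[0,0,0],"claw":0},{"dp":[0,0,30],"twist":[0,0,0],"claw":0},{"dp":[-10,0,30],"twist":[0,0,0],"claw":0},{"dp":[-25,0,30],"twist":[0,0,0],"claw":0},{"dp":[-40,0,30],"twist":[0,0,0],"claw":0},{"dp":[-55,0,30],"twist":[0,0,0],"claw":0},{"dp":[-67,0,30],"twist":[0,0,0],"claw":0},{"dp":[-78,0,31],"twist":[0,0,0],"claw":0}])

```text
time: 13.45
tcp_pos: [0.6203, 0.1648, 0.2892]
tcp_rot: [179.9, -0.0, 95.0]
ft_force: [0.1, 2.5, 1.3]
grip_width: 0.007
grip_force: 1.1
```

Run:
```python
from bx import *
tg=[]
for th in (1.65,1.5,1.35,1.2,1.05,.9,.75,.6,.45,.3,.15,0):
    r=.17-.06*(1.65-th)/1.65
    tg.append(B(.05,.1-r*np.cos(th)+.0125*np.sin(th)+.011*np.sin(th),.1255+r*np.sin(th)+.0125*np.cos(th)))
plan(*tg)
```

```text
t 13.45 pos [0.6203 0.1648 0.2892] rot [179.8953  -0.038   94.9777] F [0.0727 2.5467 1.2892] grip 0.007189737306060497 1.1477459537854884 j [ 7.1437 17.8134 74.0897  0.034  87.9908  2.1649]
(np.float64(0.622), np.float64(0.1665), np.float64(0.2939780437270821), 95.1) dp [ 1.5  1.9 -4.7] twist [ 0.002 -0.001 -0.002]
(np.float64(0.6242), np.float64(0.1415), np.float64(0.2905174809984225), 95.1) dp [-23.6   1.9  -1.3] twist [ 0.002 -0.001 -0.002]
(np.float64(0.6263), np.float64(0.1179), np.float64(0.28346629960654063), 95.1) dp [-47.3   1.9   5.8] twist [ 0.002 -0.001 -0.002]
(np.float64(0.6282), np.float64(0.0961), np.float64(0.2732245678659232), 95.1) dp [-69.1   1.9  16. ] twist [ 0.002 -0.001 -0.002]
(np.float64(0.63), np.float64(0.0766), np.float64(0.2602559888003054), 95.1) dp [-88.7   2.   28.9] twist [ 0.002 -0.001 -0.002]
(np.float64(0.6315), np.float64(0.0597), np.float64(0.24507223806839687), 95.1) dp [-105.7    2.    44.1] twist [ 0.002 -0.001 -0.002]
(np.float64(0.6327), np.float64(0.0456), np.float64(0.22821652246412594), 95.1) dp [-119.9    1.9   61. ] twist [ 0.002 -0.001 -0.002]
(np.float64(0.6337), np.float64(0.0346), np.float64(0.21024683940662567), 95.1) dp [-130.9    1.9   78.9] twist [ 0.002 -0.001 -0.002]
(np.float64(0.6344), np.float64(0.0266), np.float64(0.19171941536255482), 95.1) dp [-139.     1.9   97.4] twist [ 0.002 -0.001 -0.002]
(np.float64(0.6349), np.float64(0.0216), np.float64(0.1731727856467593), 95.1) dp [-144.     1.9  116. ] twist [ 0.002 -0.001 -0.002]
(np.float64(0.635), np.float64(0.0195), np.float64(0.15511295013251608), 95.1) dp [-146.1    1.8  134. ] twist [ 0.002 -0.001 -0.002]
(np.float64(0.635), np.float64(0.0202), np.float64(0.138), 95.1) dp [-145.4    1.8  151.2] twist [ 0.002 -0.001 -0.002]
```

Contact is as predicted, at about 2.5 N. Sweep the lid along its arc.

Request:
play_rows(deltas=[{"dp":[-12,1,-1],"twist":[0,0,0],"claw":0},{"dp":[-24,2,-1],"twist":[0,0,0],"claw":0},{"dp":[-36,2,2],"twist":[0,0,0],"claw":0},{"dp":[-47,2,6],"twist":[0,0,0],"claw":0},{"dp":[-58,2,11],"twist":[0,0,0],"claw":0},{"dp":[-69,2,16],"twist":[0,0,0],"claw":0},{"dp":[-79,2,22],"twist":[0,0,0],"claw":0},{"dp":[-89,2,29],"twist":[0,0,0],"claw":0}])

```text
time: 14.25
tcp_pos: [0.6297, 0.0767, 0.2587]
tcp_rot: [180.0, 0.0, 95.0]
ft_force: [0.3, 1.1, 3.1]
grip_width: -0.0
grip_force: 1.0
```

Request:
play_rows(deltas=[{"dp":[-9,0,8],"twist":[0,0,0],"claw":0},{"dp":[-17,0,15],"twist":[0,0,0],"claw":0},{"dp":[-24,0,23],"twist":[0,0,0],"claw":0},{"dp":[-31,0,32],"twist":[0,0,0],"claw":0},{"dp":[-37,0,41],"twist":[0,0,0],"claw":0},{"dp":[-42,0,50],"twist":[0,0,0],"claw":0},{"dp":[-47,0,59],"twist":[0,0,0],"claw":0},{"dp":[-50,0,68],"twist":[0,0,0],"claw":0}])

```text
time: 15.05
tcp_pos: [0.6339, 0.0273, 0.1903]
tcp_rot: [-180.0, 0.0, 95.0]
ft_force: [0.0, -0.3, 1.7]
grip_width: -0.0
grip_force: 0.7
```

Request:
play_rows(deltas=[{"dp":[-3,0,9],"twist":[0,0,0],"claw":0},{"dp":[-5,0,18],"twist":[0,0,0],"claw":0},{"dp":[-6,0,27],"twist":[0,0,0],"claw":0},{"dp":[-7,0,36],"twist":[0,0,0],"claw":0},{"dp":[-7,0,42],"twist":[0,0,0],"claw":0},{"dp":[-7,0,47],"twist":[0,0,0],"claw":0},{"dp":[-7,0,49],"twist":[0,0,0],"claw":0},{"dp":[-7,0,49],"twist":[0,0,0],"claw":0}])

```text
time: 15.85
tcp_pos: [0.6343, 0.0213, 0.1417]
tcp_rot: [-180.0, -0.0, 95.0]
ft_force: [-0.2, -0.3, -0.2]
grip_width: -0.001
grip_force: 0.0
```

Request:
play_rows(deltas=[{"dp":[0,0,1],"twist":[0,0,0],"claw":0},{"dp":[0,0,2],"twist":[0,0,0],"claw":0},{"dp":[0,0,2.5],"twist":[0,0,0],"claw":0},{"dp":[0,0,3],"twist":[0,0,0],"claw":0},{"dp":[0,0,3.5],"twist":[0,0,0],"claw":0},{"dp":[0,0,4],"twist":[0,0,0],"claw":0},{"dp":[0,0,4],"twist":[0,0,0],"claw":0},{"dp":[0,0,4],"twist":[0,0,0],"claw":0}])

```text
time: 16.65
tcp_pos: [0.6347, 0.0209, 0.1383]
tcp_rot: [180.0, 0.0, 95.0]
ft_force: [0.6, -0.8, 1.6]
grip_width: -0.003
grip_force: 0.3
```

Request:
play_rows(deltas=[{"dp":[0,0,0.5],"twist":[0,0,0],"claw":0},{"dp":[0,0,1],"twist":[0,0,0],"claw":0},{"dp":[0,0,1.5],"twist":[0,0,0],"claw":0},{"dp":[0,0,1.5],"twist":[0,0,0],"claw":0},{"dp":[0,0,1.5],"twist":[0,0,0],"claw":0},{"dp":[0,0,1.5],"twist":[0,0,0],"claw":0},{"dp":[0,0,1.5],"twist":[0,0,0],"claw":0},{"dp":[0,0,1.5],"twist":[0,0,0],"claw":0}])

```text
time: 17.45
tcp_pos: [0.6348, 0.0209, 0.138]
tcp_rot: [180.0, 0.0, 95.0]
ft_force: [-2.6, -0.4, 6.1]
grip_width: -0.006
grip_force: 3.2
```

Run:
```python
from bx import *
tg=[B(.05,-.01,.33),B(.05,-.175,.33),B(.05,-.175,.215)]
for th in (1.5,1.35,1.2,1.05,.9,.75,.6,.45,.3,.15,0):
    r=.072;o=.009
    tg.append(B(.05,-.118+r*np.cos(th)-o*np.sin(th)-.011*np.sin(th),.15+r*np.sin(th)+o*np.cos(th)))
plan(*tg)
```

```text
t 17.45 pos [0.6348 0.0209 0.138 ] rot [179.9667   0.0175  95.0437] F [-2.6223 -0.384   6.0822] grip -0.005614881511986695 3.238356257934356 j [ -5.9114  23.7948  84.3476  -0.0114  71.8216 -10.9516]
(np.float64(0.635), np.float64(0.0202), 0.33, 95.1) dp [  -0.8    0.3 -192. ] twist [ 0.001  0.    -0.001]
(np.float64(0.6496), np.float64(-0.1442), 0.33, 95.1) dp [-165.8    0.4 -191.9] twist [ 0.001  0.    -0.001]
(np.float64(0.6496), np.float64(-0.1442), 0.215, 95.1) dp [-165.8    0.3  -76.9] twist [ 0.001  0.    -0.001]
(np.float64(0.6459), np.float64(-0.1022), np.float64(0.22245627385050123), 95.1) dp [-123.6    0.3  -84.4] twist [ 0.001  0.    -0.001]
(np.float64(0.6449), np.float64(-0.0911), np.float64(0.22222314194735684), 95.1) dp [-112.5    0.3  -84.2] twist [ 0.001  0.    -0.001]
(np.float64(0.6439), np.float64(-0.08), np.float64(0.22036803397993035), 95.1) dp [-101.3    0.3  -82.3] twist [ 0.001  0.    -0.001]
(np.float64(0.6429), np.float64(-0.069), np.float64(0.21693261167379474), 95.1) dp [-90.3   0.3 -78.9] twist [ 0.001  0.    -0.001]
(np.float64(0.642), np.float64(-0.058
[... 175 characters left out ...]
dp [-69.7   0.3 -67.6] twist [ 0.001  0.    -0.001]
(np.float64(0.6403), np.float64(-0.0395), np.float64(0.19808227861862965), 95.1) dp [-60.6   0.2 -60. ] twist [ 0.001  0.    -0.001]
(np.float64(0.6396), np.float64(-0.0315), np.float64(0.18942154237718267), 95.1) dp [-52.6   0.2 -51.4] twist [ 0.001  0.    -0.001]
(np.float64(0.639), np.float64(-0.0248), np.float64(0.17987548328174688), 95.1) dp [-45.9   0.2 -41.8] twist [ 0.001  0.    -0.001]
(np.float64(0.6385), np.float64(-0.0195), np.float64(0.1696584852395235), 95.1) dp [-40.6   0.2 -31.6] twist [ 0.001  0.    -0.001]
(np.float64(0.6382), np.float64(-0.0157), np.float64(0.159), 95.1) dp [-36.7   0.2 -21. ] twist [ 0.001  0.    -0.001]
```

The lid is shut at z 0.138, with firm contact. Go over the clamp to its outer side.

Request:
play_rows(deltas=[{"dp":[0,0,-15],"twist":[0,0,0],"claw":0},{"dp":[0,0,-55],"twist":[0,0,0],"claw":0},{"dp":[0,0,-100],"twist":[0,0,0],"claw":0},{"dp":[0,0,-145],"twist":[0,0,0],"claw":0},{"dp":[0,0,-180],"twist":[0,0,0],"claw":0},{"dp":[-20,0,-193],"twist":[0,0,0],"claw":0},{"dp":[-55,0,-193],"twist":[0,0,0],"claw":0},{"dp":[-95,0,-193],"twist":[0,0,0],"claw":0}])

```text
time: 18.25
tcp_pos: [0.6434, -0.0734, 0.3318]
tcp_rot: [179.8, 0.0, 95.2]
ft_force: [1.2, 0.1, 0.0]
grip_width: -0.002
grip_force: 0.0
```

Request:
play_rows(deltas=[{"dp":[-35,0,0],"twist":[0,0,0],"claw":0},{"dp":[-62,0,0],"twist":[0,0,0],"claw":0},{"dp":[-72,0,10],"twist":[0,0,0],"claw":0},{"dp":[-72,0,40],"twist":[0,0,0],"claw":0},{"dp":[-72,0,75],"twist":[0,0,0],"claw":0},{"dp":[-72,0,100],"twist":[0,0,0],"claw":0},{"dp":[-72,0,108],"twist":[0,0,0],"claw":0},{"dp":[-72,0,108],"twist":[0,0,0],"claw":0}])

```text
time: 19.05
tcp_pos: [0.6482, -0.1441, 0.2197]
tcp_rot: [-179.8, -0.1, 95.1]
ft_force: [0.3, 0.4, -0.4]
grip_width: 0.001
grip_force: 0.0
```

Run:
```python
from bx import *
tg=[]
for th in (1.5,1.35,1.2,1.05,.9,.75,.6,.45,.3,.15,0):
    r=.072;o=.009
    tg.append(B(.05,-.118+r*np.cos(th)-o*np.sin(th)-.011*np.sin(th),.15+r*np.sin(th)+o*np.cos(th)))
plan(*tg)
```

```text
t 19.05 pos [ 0.6482 -0.1441  0.2197] rot [-179.7911   -0.1214   95.0901] F [ 0.3192  0.3989 -0.3594] grip 0.0007761646655885079 0.0 j [-20.005   23.1598  75.1553   0.0216  81.9255 -25.0984]
(np.float64(0.6459), np.float64(-0.1022), np.float64(0.22245627385050123), 95.1) dp [42.   1.4 -2.7] twist [-0.004 -0.002 -0.   ]
(np.float64(0.6449), np.float64(-0.0911), np.float64(0.22222314194735684), 95.1) dp [53.1  1.4 -2.4] twist [-0.004 -0.002 -0.   ]
(np.float64(0.6439), np.float64(-0.08), np.float64(0.22036803397993035), 95.1) dp [64.2  1.4 -0.6] twist [-0.004 -0.002 -0.   ]
(np.float64(0.6429), np.float64(-0.069), np.float64(0.21693261167379474), 95.1) dp [75.3  1.4  2.9] twist [-0.004 -0.002 -0.   ]
(np.float64(0.642), np.float64(-0.0584), np.float64(0.2119940272076148), 95.1) dp [85.9  1.5  7.9] twist [-0.004 -0.002 -0.   ]
(np.float64(0.6411), np.float64(-0.0485), np.float64(0.20566319054154442), 95.1) dp [95.8  1.5 14.2] twist [-0.004 -0.002 -0.   ]
(np.float64(0.6403), np.float64(-0.0395), np.float64(0.19808227861862965), 95.1) dp [104.9   1.5  21.8] twist [-0.004 -0.002 -0.   ]
(np.float64(0.6396), np.float64(-0.0315), np.float64(0.18942154237718267), 95.1) dp [112.9   1.6  30.5] twist [-0.004 -0.002 -0.   ]
(np.float64(0.639), np.float64(-0.0248), np.float64(0.17987548328174688), 95.1) dp [119.6   1.6  40. ] twist [-0.004 -0.002 -0.   ]
(np.float64(0.6385), np.float64(-0.0195), np.float64(0.1696584852395235), 95.1) dp [124.9   1.6  50.3] twist [-0.004 -0.002 -0.   ]
(np.float64(0.6382), np.float64(-0.0157), np.float64(0.159), 95.1) dp [128.7   1.7  60.9] twist [-0.004 -0.002 -0.   ]
```

Request:
play_rows(deltas=[{"dp":[15,1,0],"twist":[0,0,0],"claw":0},{"dp":[30,1,0],"twist":[0,0,0],"claw":0},{"dp":[41,1,0],"twist":[0,0,0],"claw":0},{"dp":[50,1,0],"twist":[0,0,0],"claw":0},{"dp":[58,1,0],"twist":[0,0,0],"claw":0},{"dp":[67,1,0],"twist":[0,0,0],"claw":0},{"dp":[76,1,2],"twist":[0,0,0],"claw":0},{"dp":[85,1,6],"twist":[0,0,0],"claw":0}])

```text
time: 19.85
tcp_pos: [0.6429, -0.0604, 0.2158]
tcp_rot: [180.0, 0.0, 95.0]
ft_force: [1.3, -3.6, -0.0]
grip_width: -0.002
grip_force: 1.5
```

Request:
play_rows(deltas=[{"dp":[10,0,5],"twist":[0,0,0],"claw":0},{"dp":[19,0,10],"twist":[0,0,0],"claw":0},{"dp":[27,0,17],"twist":[0,0,0],"claw":0},{"dp":[34,0,24],"twist":[0,0,0],"claw":0},{"dp":[39,0,31],"twist":[0,0,0],"claw":0},{"dp":[43,0,38],"twist":[0,0,0],"claw":0},{"dp":[46,0,44],"twist":[0,0,0],"claw":0},{"dp":[48,0,49],"twist":[0,0,0],"claw":0}])

```text
time: 20.65
tcp_pos: [0.6386, -0.0122, 0.1664]
tcp_rot: [180.0, -0.0, 95.0]
ft_force: [-0.2, -3.6, 1.9]
grip_width: -0.001
grip_force: 1.2
```

Run:
```python
from bx import *
plan(B(.05,-.037,.158))
cv2.imwrite("pics/cl.png",crop(cam("side"),200,60,150,150,4))
```

```text
t 20.65 pos [ 0.6386 -0.0122  0.1664] rot [179.9945  -0.0498  95.0484] F [-0.2012 -3.5617  1.9494] grip -0.0007205766153598527 1.2132381834089756 j [ -8.8717  22.5823  82.4491   0.0514  74.9752 -13.9334]
(np.float64(0.6374), np.float64(-0.0067), 0.158, 95.1) dp [ 5.5 -0.7  8.4] twist [ 0.    -0.001 -0.001]
```

View pics/cl.png

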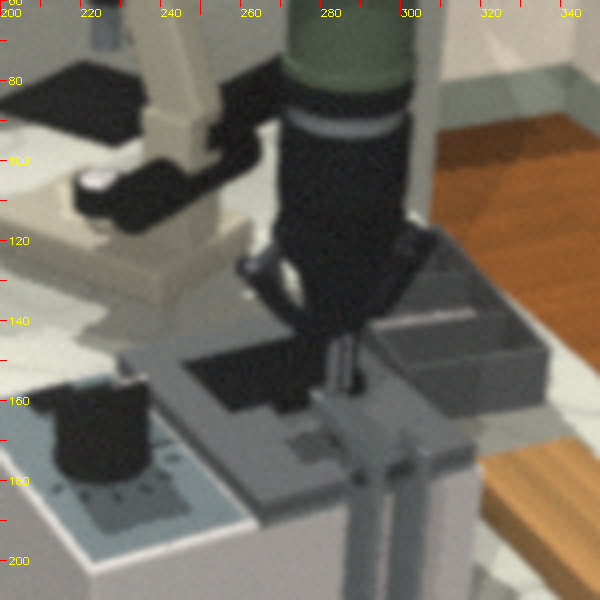

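Side view: the lid is flat and the clamp is nearly down, with the finger on the grip at (285,157). Press it down the last few mm.

Request:
play_rows(deltas=[{"dp":[1,0,1.5],"twist":[0,0,0],"claw":0},{"dp":[2,0,3],"twist":[0,0,0],"claw":0},{"dp":[3,0,4.5],"twist":[0,0,0],"claw":0},{"dp":[3,0,6],"twist":[0,0,0],"claw":0},{"dp":[3,0,7],"twist":[0,0,0],"claw":0},{"dp":[3,0,8],"twist":[0,0,0],"claw":0},{"dp":[3,0,8],"twist":[0,0,0],"claw":0},{"dp":[3,0,8],"twist":[0,0,0],"claw":0}])

```text
time: 21.5
tcp_pos: [0.6385, -0.0093, 0.1589]
tcp_rot: [180.0, -0.1, 95.0]
ft_force: [0.3, 1.9, 2.7]
grip_width: -0.002
grip_force: 1.5
```

Request:
play_rows(deltas=[{"dp":[0,0,0.5],"twist":[0,0,0],"claw":0},{"dp":[0,0,1],"twist":[0,0,0],"claw":0},{"dp":[0,0,1.5],"twist":[0,0,0],"claw":0},{"dp":[0,0,2],"twist":[0,0,0],"claw":0},{"dp":[0,0,2.5],"twist":[0,0,0],"claw":0},{"dp":[0,0,2.5],"twist":[0,0,0],"claw":0},{"dp":[0,0,2.5],"twist":[0,0,0],"claw":0},{"dp":[0,0,2.5],"twist":[0,0,0],"claw":0}])

```text
time: 22.3
tcp_pos: [0.6387, -0.0093, 0.1586]
tcp_rot: [179.9, -0.0, 95.1]
ft_force: [-3.2, 2.3, 11.1]
grip_width: 0.002
grip_force: 5.6
```

The clamp is down and firm. Rise and swing to above the dial.

Request:
play_rows(deltas=[{"dp":[0,0,-15],"twist":[0,0,0],"claw":0},{"dp":[0,0,-45],"twist":[0,0,0],"claw":0},{"dp":[0,0,-80],"twist":[0,0,-0.05],"claw":10},{"dp":[0,0,-105],"twist":[0,0,-0.15],"claw":30},{"dp":[0,10,-120],"twist":[0,0,-0.28],"claw":60},{"dp":[0,30,-120],"twist":[0,0,-0.42],"claw":60},{"dp":[0,55,-120],"twist":[0,0,-0.56],"claw":60},{"dp":[0,80,-120],"twist":[0,0,-0.7],"claw":60}])

```text
time: 23.1
tcp_pos: [0.7185, -0.0032, 0.2763]
tcp_rot: [-180.0, 0.0, 135.4]
ft_force: [0.3, -0.3, 0.6]
grip_width: 0.596
grip_force: 0.0
```

Run:
```python
from bx import *
t=cam("top");s=cam("side")
p=ray_z(t,(216.5,195.3),.133);print(p, "box",np.array([[c:=np.cos(.0887),np.sin(.0887)],[-np.sin(.0887),c]])@(p[:2]-[.5843,.0257]))
plan(B(-.08,.003,.23,185.1))
im=np.zeros((480,800,3),np.uint8);im[:,:440]=crop(t,190,160,110,120,4)[:,:440];im[:480,440:800]=crop(s,200,140,90,120,4)
cv2.imwrite("pics/d.png",im)
```

```text
[0.5035 0.0202 0.133 ] box [-0.081   0.0017]
t 23.2 pos [ 0.7195 -0.003   0.2744] rot [-179.9459   -0.0361  135.2182] F [-0.6111 -0.0004 -0.9739] grip 0.5980290132229504 0.0 j [ -7.1125  28.1829  61.7262  -0.0208  90.1524 -52.3308]
(np.float64(0.5043), np.float64(0.0216), 0.23, 185.1) dp [ 170.  -134.    44.7] twist [-0.001 -0.001 -0.871]
```

Request:
play_rows(deltas=[{"dp":[20,-16,0],"twist":[0,0,-0.12],"claw":60},{"dp":[45,-36,0],"twist":[0,0,-0.26],"claw":60},{"dp":[75,-60,0],"twist":[0,0,-0.4],"claw":60},{"dp":[105,-84,5],"twist":[0,0,-0.54],"claw":60},{"dp":[135,-106,15],"twist":[0,0,-0.68],"claw":60},{"dp":[158,-124,28],"twist":[0,0,-0.8],"claw":60},{"dp":[170,-134,40],"twist":[0,0,-0.87],"claw":60},{"dp":[170,-134,44],"twist":[0,0,-0.87],"claw":60}])

```text
time: 24.0
tcp_pos: [0.4994, 0.0224, 0.2306]
tcp_rot: [180.0, -0.2, -175.1]
ft_force: [0.3, 0.6, -1.3]
grip_width: 0.6
grip_force: 0.0
```

Run:
```python
from bx import *
s=cam("side");t=cam("top")
plan(B(-.08,.002,.141,185.1))
print(proj(s,[bot.read_state()["tcp_pos"]]),proj(s,[B(-.08,.002,.176)[:3]]))
im=np.zeros((520,800,3),np.uint8);im[:,:400]=crop(s,190,110,100,130,4);im[:400,400:]=crop(t,170,150,100,100,4)
cv2.imwrite("pics/d2.png",im)
```

```text
t 24.1 pos [0.5025 0.0219 0.2319] rot [-179.988    -0.0328 -175.1495] F [-0.1694 -0.0837 -0.5079] grip 0.5968817504323041 0.0 j [  -7.3598    3.0056   98.1745   -0.019    78.8494 -102.2066]
(np.float64(0.5044), np.float64(0.0206), 0.141, 185.1) dp [-1.8 -1.4 90.9] twist [-0.    -0.001 -0.004]
[[223.5503 135.4185]] [[224.8952 156.5097]]
```

View pics/d2.png

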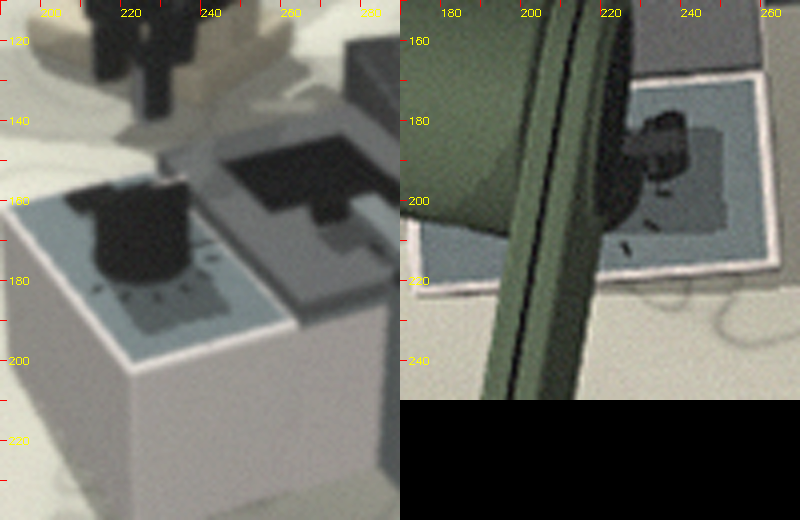

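Side view: the finger tips are above the dial. The bar top is at about (225,156) and matches my prediction. Descend and grip.

Request:
play_rows(deltas=[{"dp":[-2,-1,15],"twist":[0,0,0],"claw":60},{"dp":[-2,-1,35],"twist":[0,0,0],"claw":60},{"dp":[-2,-1,55],"twist":[0,0,0],"claw":60},{"dp":[-2,-1,72],"twist":[0,0,0],"claw":60},{"dp":[-2,-1,83],"twist":[0,0,0],"claw":60},{"dp":[-2,-1,88],"twist":[0,0,0],"claw":60},{"dp":[-2,-1,88],"twist":[0,0,0],"claw":40},{"dp":[-2,-1,88],"twist":[0,0,0],"claw":20}], force=25)

```text
time: 24.9
tcp_pos: [0.506, 0.0211, 0.1451]
tcp_rot: [-180.0, 0.1, -175.0]
ft_force: [-1.2, 0.4, 0.5]
grip_width: 0.27
grip_force: 0.0
```

Request:
play_rows(deltas=[{"dp":[0,0,0],"twist":[0,0,0],"claw":10},{"dp":[0,0,0],"twist":[0,0,0],"claw":0},{"dp":[0,0,0],"twist":[0,0,0],"claw":0},{"dp":[0,0,0],"twist":[0,0,0],"claw":0},{"dp":[0,0,0],"twist":[0,0,0],"claw":0},{"dp":[0,0,0],"twist":[0,0,0],"claw":0},{"dp":[0,0,0],"twist":[0,0,0],"claw":0},{"dp":[0,0,0],"twist":[0,0,0],"claw":0}], force=25)

```text
time: 25.7
tcp_pos: [0.5061, 0.0205, 0.1454]
tcp_rot: [-179.9, 0.1, -175.0]
ft_force: [-0.0, -5.8, 5.8]
grip_width: 0.185
grip_force: 28.9
```

Run:
```python
from bx import *
plan(B(-.08,.002,.143,185.1));print(bot.read_state()["wrist_torque"])
```

```text
t 25.7 pos [0.5061 0.0205 0.1454] rot [-179.9018    0.1393 -175.0089] F [-0.0328 -5.8291  5.7895] grip 0.18478279673838685 28.85392874479294 j [  -7.4346    8.6364  102.9316   -0.071    68.2749 -102.3994]
(np.float64(0.5044), np.float64(0.0206), 0.143, 185.1) dp [1.7 0.2 2.4] twist [-0.002  0.002 -0.002]
[-0.7749 -0.025  -0.0665]
```

Gripped. Ease the small side load, then turn 1.35 rad clockwise (+z of the tool).

Request:
play_rows(deltas=[{"dp":[1,-0.5,-1],"twist":[0,0,0.06],"claw":0},{"dp":[1,-0.5,-1],"twist":[0,0,0.15],"claw":0},{"dp":[1,-0.5,-1],"twist":[0,0,0.24],"claw":0},{"dp":[1,-0.5,-1],"twist":[0,0,0.33],"claw":0},{"dp":[1,-0.5,-1],"twist":[0,0,0.42],"claw":0},{"dp":[1,-0.5,-1],"twist":[0,0,0.51],"claw":0},{"dp":[1,-0.5,-1],"twist":[0,0,0.6],"claw":0},{"dp":[1,-0.5,-1],"twist":[0,0,0.69],"claw":0}])

```text
time: 26.5
tcp_pos: [0.5057, 0.019, 0.1454]
tcp_rot: [-180.0, 0.3, 145.3]
ft_force: [3.7, -8.0, -0.2]
grip_width: 0.184
grip_force: 27.9
```

Request:
play_rows(deltas=[{"dp":[0,0,0],"twist":[0,0,0.09],"claw":0},{"dp":[0,0,0],"twist":[0,0,0.18],"claw":0},{"dp":[0,0,0],"twist":[0,0,0.27],"claw":0},{"dp":[0,0,0],"twist":[0,0,0.36],"claw":0},{"dp":[0,0,0],"twist":[0,0,0.45],"claw":0},{"dp":[0,0,0],"twist":[0,0,0.54],"claw":0},{"dp":[0,0,0],"twist":[0,0,0.62],"claw":0},{"dp":[0,0,0],"twist":[0,0,0.66],"claw":0}])

```text
time: 27.3
tcp_pos: [0.5045, 0.018, 0.1454]
tcp_rot: [-180.0, 0.3, 107.5]
ft_force: [1.1, -11.0, 1.9]
grip_width: 0.186
grip_force: 28.3
```

Request:
play_rows(deltas=[{"dp":[0,0,0],"twist":[0,0,0],"claw":0},{"dp":[0,0,0],"twist":[0,0,0],"claw":0},{"dp":[0,0,0],"twist":[0,0,0],"claw":0},{"dp":[0,0,0],"twist":[0,0,0],"claw":0},{"dp":[0,0,0],"twist":[0,0,0],"claw":0},{"dp":[0,0,0],"twist":[0,0,0],"claw":0},{"dp":[0,0,0],"twist":[0,0,0],"claw":0},{"dp":[0,0,0],"twist":[0,0,0],"claw":0}])

```text
time: 28.1
tcp_pos: [0.5045, 0.018, 0.1454]
tcp_rot: [-180.0, 0.3, 107.7]
ft_force: [0.3, -10.2, 1.0]
grip_width: 0.181
grip_force: 28.3
```

Run:
```python
from bx import *
plan(B(-.08,.002,.143,107.75));print(bot.read_state()["wrist_torque"])
```

```text
t 28.1 pos [0.5045 0.018  0.1454] rot [-179.9584    0.3077  107.6683] F [  0.3048 -10.2207   0.9827] grip 0.1814049243401979 28.30429494380951 j [ -7.596    8.5    103.0846  -0.3185  68.322  -25.1468]
(np.float64(0.5044), np.float64(0.0206), 0.143, 107.75) dp [2.5 0.7 2.4] twist [-0.001  0.005 -0.001]
[-1.7224 -0.1977 -0.0087]
```

The turn measures 77.4°, with about zero twist torque. Relieve the side load, release and rise.

Request:
play_rows(deltas=[{"dp":[-0.7,0,0],"twist":[0,0,0],"claw":0},{"dp":[-1.4,0,0],"twist":[0,0,0],"claw":0},{"dp":[-1.4,0,0],"twist":[0,0,0],"claw":10},{"dp":[-1.4,0,0],"twist":[0,0,0],"claw":30},{"dp":[-1.4,0,0],"twist":[0,0,0],"claw":50},{"dp":[-1.4,0,0],"twist":[0,0,0],"claw":60},{"dp":[-1.4,0,0],"twist":[0,0,0],"claw":60},{"dp":[-1.4,0,-4],"twist":[0,0,0],"claw":60}])

```text
time: 28.9
tcp_pos: [0.5037, 0.0198, 0.1486]
tcp_rot: [-179.9, -0.1, 107.7]
ft_force: [0.1, 0.4, 0.1]
grip_width: 0.598
grip_force: 0.0
```

Request:
play_rows(deltas=[{"dp":[0,0,-10],"twist":[0,0,0],"claw":60},{"dp":[0,0,-30],"twist":[0,0,0],"claw":60},{"dp":[0,0,-60],"twist":[0,0,0],"claw":60},{"dp":[0,0,-90],"twist":[0,0,0],"claw":60},{"dp":[0,0,-120],"twist":[0,0,0],"claw":60},{"dp":[30,0,-140],"twist":[0,0,0],"claw":60},{"dp":[70,0,-150],"twist":[0,0,0],"claw":60},{"dp":[110,0,-150],"twist":[0,0,0],"claw":60}])

```text
time: 29.7
tcp_pos: [0.4723, 0.1251, 0.303]
tcp_rot: [179.6, 0.1, 107.5]
ft_force: [0.2, -0.4, -0.3]
grip_width: 0.602
grip_force: 0.0
```

Request:
play_rows(deltas=[{"dp":[45,0,0],"twist":[0,0,0],"claw":60},{"dp":[90,0,0],"twist":[0,0,0],"claw":60},{"dp":[135,0,0],"twist":[0,0,0],"claw":60},{"dp":[175,0,0],"twist":[0,0,0],"claw":60},{"dp":[200,0,0],"twist":[0,0,0],"claw":60},{"dp":[210,0,0],"twist":[0,0,0],"claw":60},{"dp":[210,0,0],"twist":[0,0,0],"claw":60},{"dp":[210,0,0],"twist":[0,0,0],"claw":60}])

```text
time: 30.5
tcp_pos: [0.4079, 0.3235, 0.2995]
tcp_rot: [180.0, 0.0, 107.6]
ft_force: [0.8, -0.3, -0.1]
grip_width: 0.598
grip_force: 0.0
```

Run:
```python
from bx import *
t=cam("top")
# white pointer line: bright pixels on the black dial
im=t["image"].astype(int).min(2)
x0,y0=190,170
ctr=proj(t,[B(-.08,.002,.176)[:3]])[0]
yy,xx=np.mgrid[:384,:512];m=(im>110)&(np.hypot(xx-ctr[0],yy-ctr[1])<15)
n,l,st,ce=cv2.connectedComponentsWithStats(m.astype(np.uint8))
print(ctr,st[1:],ce[1:])
for th in(.9,1.35,1.8):print(th,proj(t,[B(-.08+r*np.cos(th),.002-r*np.sin(th),.176)[:3] for r in(.01,.027)]).ravel())
def lidtop(u,z):return ray_z(t,u,z)
print(proj(t,[B(x,-.033,.159)[:3] for x in(.02,.08)]))
# dark grip pixels on the lid
g=(im<45)&(abs(xx-225)<60)&(abs(yy-130)<35)
n,l,st,ce=cv2.connectedComponentsWithStats(g.astype(np.uint8));k=st[:,4]>25;print(st[k],ce[k]);print(bot.read_state()["tcp_pos"])
```

```text
[213.9861 193.3873] [] []
0.9 [217.4983 190.102  223.5378 184.539 ]
1.35 [218.5712 191.9327 226.3892 189.4936]
1.8 [218.727  194.0946 226.7831 195.26  ]
[[227.9092 146.1786]
 [225.8604 118.7351]]
[[     0      0    512    384 194275]
 [   181    115     36     45   1350]
 [   218    114     46     35    602]
 [   259    123     13     13     87]
 [   260    138     14     14    164]
 [   166    154      4     11     32]] [[255.9847 192.1715]
 [198.4622 136.8148]
 [233.2508 133.1495]
 [267.2529 127.7931]
 [266.1585 143.9451]
 [167.0625 159.4062]]
[0.408  0.3232 0.2994]
```

Run:
```python
from bx import *
t=cam("top");im=t["image"].mean(2).astype(int)
print(im[178:206:1,202:236:1])
```

```text
[[ 61  62  58  51  57  51  53  50  56  53  49  51  47  17  24  59  62  61
   59  60  57  26  21  57  66  60  61  61  64  61  58  62  60  62]
 [ 50  60  49  54  52  54  53  51  50  51  49  57  52  30  26  52  50  61
   66  59  57  36  43  66  62  62  61  62  62  63  63  58  61  62]
 [ 52  52  52  53  55  50  55  54  51  51  54  52  57  53  45  56  54  55
   63  62  65  64  62  67  57  62  66  65  62  54  50  65  60  65]
 [ 51  51  51  48  53  49  55  55  55  53  51  45  45  47  39  41  43  42
   50  55  61  65  64  60  57  65  60  62  54  26  30  65  65  60]
 [ 53  52  49  54  50  54  53  56  52  46  37  18  18  12   6  12  13  10
   26  36  46  53  55  54  45  61  64  54  26  15  50  62  61  61]
 [ 55  56  52  54  52  58  52  43  35  15   7   5  16   9  13  15  12   8
   11   8  11  26  34  40  44  46  59  36  24  44  62  61  61  65]
 [ 53  52  55  54  55  51  39  17   5  12  16   5  19  14  13  20  14  15
    7  18  13   4  12  32  44  40  42  37  45  69  65  63  62  61]
 [ 53  50  54  53  55  39  11  12  12  14  11  13  12  11  15  10  18  13
   11  13  10  13  10  15  29  44  47  
[... 2148 characters left out ...]
  35  23   6  10  11   3  13  12   8  12  11  15  11  13  11  16  11
   11  14   6  12  11  10  13  12  16  37  49  42  42  40  42  45]
 [ 67  66  49  18   8  16  11  10   8   7  20   9  14   9  16  12  11  13
    9  15  12  22   8  13  10  14  32  46  45  42  46  43  53  48]
 [ 62  64  59  40  16   7  10  16  19  21  14  13  16  15  15  16  17  12
   18   7  19  20  16  13  13  19  39  43  44  41  43  49  71  62]
 [ 60  61  62  62  42  14   4  14  14  16  10  11  17  15  17  20  10  13
   15  13  15  13  15   9  22  39  44  45  41  31  40  56  65  64]
 [ 66  60  63  68  63  41  18   9   9  12  21  11  15  15  11  13  13  17
   17  13  16  11  12  24  43  45  42  44  43  23  30  56  56  56]]
```

The white pointer runs from (218,192) to (226.5,189.7), which matches 1.35 rad. Lid and clamp are down. Handing in.

```bash
python3 -c "
from station import bot
print(bot.close_job())"
```

```text
the job is handed in; nothing more can be done
None
```

I handed the job in at about 31 s: carrier level on the chamber floor, lid shut, clamp flat on it, and dial three clicks clockwise by its pointer. I left the slide rack alone; the verdict was not reported back.

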